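# Air-probe check of an insulated cake box

### The arm

A 6-joint arm with a two-finger parallel gripper is mounted at the origin on the work surface. World frame = base frame: x ahead of the robot, y to its left, z up, the work surface at z = 0. Lengths are in m, angles in rad, forces in N, time in s.
With the tool pointing down it reaches from about 0.425 to 1.125 m from the base axis. Payload 14.9 kg.
Tool frame: the origin (TCP) lies on the mounting face of the last link; the fingertips stand 191 mm ahead of it and the grasp point (between the pads) lies 172 mm ahead of it (robot.tip_extent is the distance from the TCP to the fingertips, in m); y points along the fingers, x is the direction in which the jaws open and shut, and the axes are right-handed (so a half turn about y gives the same grasp; the last joint's range is limited). The gripper opens to 91 mm and grips with 3 to 60 N. Pads are 32 mm wide; open, the fingers measure 118 mm over their backs; the gripper's body (76 mm by 178 mm) begins 60 mm behind the grasp point.
Start: joints at [-1.14, 0.379, 1.734, -0, 1.028, -0.033], TCP at [0.313, -0.626, 0.405] pointing down, gripper open.
Joint ranges: [-2.77, 2.77], [-0.74, 2.19], [0, 2.66], [-1.06, 4.2], [0.31, 2.87], [-3.08, 3.08]. Speed limits (rad/s): [1.89, 1.89, 2.39, 3.14, 3.14, 3.14].

### API

Orientations are given as a rotation vector (axis times angle).
In Python, from bench import robot, snapshot gives the robot as it stands.
- The arm moves only by the shell command python3 -m jog 'ROWS' [OPENING] [FORCE]. ROWS is JSON, one flat list of numbers, 6 for each row, row after row: the shift along the tool's x, y, z in m, then the turn, a rotation vector about the tool's x, y, z in units of 5 degrees (1.0 is 5 degrees). A call has 1 to 10 rows; each row is the pose to reach, as a shift and turn from the pose commanded when the call began, along the tool's axes at that moment; what a row does not reach only later rows make up. A row lasts 1/12 s, in which the tool goes at most 41.7 mm and 7.16 degrees, less where a joint would pass 70% of its speed; a pose out of reach is approached as far as the arm can. A call with a gripper value outside its range is refused whole. OPENING is the finger opening in m, from 0 to 0.0912, set as the call begins (- or left out, the last holds). The fingers move at their own pace and stop on an object; FORCE is the grip in N (left out, the last holds). Time passes only in rows, so rows that repeat a pose let the fingers close. It gives the time, the measured TCP pose, the force and the opening at its end, in the units of the state.
- robot.read_state(): the state, without advancing time (a new reading comes with each control period).
- snapshot(name): name is "scene" or "top"; returns a dict with "color" (400x640x3 uint8, red, green, blue), "fx", "fy", "cx", "cy" (pixels), "extrinsics" (4x4, takes a point from camera to world coordinates). Camera axes: x right, y down, z forward; pixel columns grow to the right and rows downward; lengths in m; the calibration is good to about 2 mm. A picture is of the moment at which its call begins. There is no depth.
- robot.close_job(): hands the job in, once; it reports no verdict.
The state is a dict: "t": time; "joints": joint angles; "qvel": joint speeds; "effort": joint torques, N m; "position": TCP position; "ee_rot": TCP orientation; "force": force on the tool from outside, world axes, zero at the start; "torque": the same for the moment, N m; "gripper_width": finger opening in m.
Only numpy, scipy, OpenCV 4.12 (cv2) and the standard library are available. Lean on these libraries where they do the work, as an engineer would, in place of code of your own. Each camera call takes 0.05 s, during which the arm holds its last target.

### The job

Check the air inside the insulated cake box: first twist the orange captive cap on its lid anticlockwise, a quarter turn to fully open, leaving it open, then lift the yellow-handled probe upright out of its holder and lower its stem through the uncovered guide hole until the red ring on the stem is level with the top of the hole. The probe must never touch the box, the hole's wall or the cap, as metal or plastic would spoil the air reading; finish still holding it in the gripper, upright, still and centred in the hole, and leave the cakes and the branding iron undisturbed.

Things in the scene. Friction and masses are not known exactly. Their poses are not given: they have to be found in the camera images.
- carrier: Insulated cake box fixed to the bench: blue body 220 (x) x 160 (y) x 100 mm high, its top 30 mm a white lid. Origin at the centre of its underside, on the bench. The lid's top is 100 mm above the bench. On the lid: the guide hole (port) 30 mm to +y of the centre and the axis of the orange cap 20 mm to -y of it
- port (a point): Centre of the mouth of the guide hole, level with the lid's top (z = 100 mm), marked by a thin red ring flat on the lid around it (29 mm across). The hole is a round vertical bore 24 mm in diameter through the 30 mm thick lid; below is empty air down to the box floor, about 88 mm below the mouth. Axes as carrier
- cap (a joint): Turn of the orange captive cap about its vertical axis, rad: 0 = ear right over the hole, 1.6 = stop at fully open; grows anticlockwise seen from above. It starts closed, between 0 and 0.2; it counts as open above 1.2. It turns with light friction (about 0.08 N m), stays where it is left and does not rise
- cap_grip (a point): Grip point of the cap: on its vertical turning axis, 34 mm above the lid (z = 134 mm), in the middle of the black grip bar, which is 44 mm long, 14 mm thick and stands from 8 to 44 mm above the lid. x (turning with the cap) points along the bar and towards the orange ear, a flap 36 mm wide and 8 mm high whose centre is 50 mm from the axis; z up. The bar stands on an orange hub 44 mm across whose top is 8 mm above the lid
- probe_grip (a point): Centre of the probe's yellow square handle, 26 x 26 mm and 64 mm tall; it starts upright 168 mm above the bench, 36 mm above the holder's top. x and y are square to the handle's faces, z points up along the probe's axis away from the tip. The whole probe weighs about 0.09 kg
- probe_tip (a point): Lower end of the probe's steel stem, on the axis 156 mm below the handle's centre. Stem 8 mm in diameter, 120 mm long up to a black collar (28 mm across, 4 mm thick) below the handle; the middle of a red ring on the stem is 50 mm above the tip. Axes as probe_grip
- probe: The probe as a whole; origin at its tip, axes as probe_grip
- holder: Probe holder fixed to the bench: aluminium top plate 74 x 74 x 12 mm with its top 132 mm above the bench, on two side walls and a black foot 110 (x) x 90 (y) mm. The probe hangs upright by its collar in a 14 mm hole in the plate's centre, so it is drawn out straight up by 120 mm or more. Origin at the centre of the underside
- cake_a: Loose small cake in a brown cup, 83 mm across, 45 mm high, bystander; origin at its underside centre
- cake_b: The same, a second cake
- iron: Loose branding iron, 210 mm long, black handle, lying in a white tray on the left of the bench, bystander; origin under its middle
Mind the look-alikes: they are no part of the job. What is shaped like the probe but blue, pink or turquoise is not meant.

How it is judged:
On the way, in this order (a step that is already met when the one before it is completed fails the run):
1. the cap is twisted open (value of joint cap above 1.2 rad), for 0.2 s.
2. the probe, held upright, hangs with its tip above the open guide hole (value of joint cap above 1.2 rad and contact force between probe and the fingers above 1 N and z of probe_tip in the frame of port above 0.003 m and horizontal distance between probe_tip and port below 0.012 m and angle between probe's own z axis and vertical below 0.15 rad), for 0.1 s.
At the end, for the whole second after the job is handed in: Cap still open (above 1.2 rad); the gripper holds the probe within 4 degrees of upright and still (under 20 mm/s), touching neither box, cap nor holder; tip 40 to 60 mm below the hole's mouth and within 5 mm of its axis, handle centre within 14 mm of that axis (value of joint cap above 1.2 rad and contact force between probe and the fingers above 1 N and horizontal distance between probe_tip and port below 0.005 m and horizontal distance between probe_grip and port below 0.014 m and z of probe_tip in the frame of port between -0.06 and -0.04 m and angle between probe's own z axis and vertical below 0.07 rad and z of probe_grip in the frame of port above 0.08 m and contact force between probe and carrier below 0.05 N and contact force between probe and holder below 0.05 N and linear speed of probe below 0.02 m/s); the arm keeps its last pose, push and grip.
It fails at once if the probe touches the box, the guide hole or the cap (contact force between probe and carrier above 0.3 N).
It fails at once if a cake is moved by more than 20 mm (distance of cake_a from where it was at the start of the episode above 0.02 m).
It fails at once if a cake is moved by more than 20 mm (distance of cake_b from where it was at the start of the episode above 0.02 m).
It fails at once if the branding iron is moved by more than 20 mm (distance of iron from where it was at the start of the episode above 0.02 m).
It also fails if it takes over 62 s, if anything falls off the work surface, if the arm or the gripper's body presses on something with over 40 N, if the wrist force passes 120 N, or if a joint passes its speed limit or range.

## Working session

There is one attempt and no reset: what is moved stays moved. The work goes in short steps, Python scripts to look and compute and a shell command to move; the robot and the scene stay as the last step left them, time stands still between calls to the robot, and variables do not carry over. Pictures are saved under pics/ and viewed, and the job is handed in when it is done.

```bash
mkdir -p pics; ls
python3 - <<'E'
from bench import robot, snapshot
import cv2
for n in("scene","top"):
    s=snapshot(n); cv2.imwrite(f"pics/{n}0.png",s["color"][:,:,::-1]); print(n,s["fx"],s["fy"],s["cx"],s["cy"],s["extrinsics"].round(4).tolist() if hasattr(s["extrinsics"],'round') else s["extrinsics"])
print(robot.read_state())
E
```

```text
pics
scene 479.98371106602804 479.98371106602804 317.7653925937502 198.75744913431282 [[-0.2835, 0.7723, -0.5685, 1.3448], [0.9588, 0.2376, -0.1555, 0.277], [0.0149, -0.5892, -0.8079, 1.211], [0.0, 0.0, 0.0, 1.0]]
top 461.95837785228935 461.95837785228935 324.07900224502765 197.48461908108285 [[0.0153, -0.9882, 0.1527, 0.3891], [-0.9999, -0.0156, -0.0008, 0.0469], [0.0032, -0.1527, -0.9883, 1.2353], [0.0, 0.0, 0.0, 1.0]]
{'t': 0.1, 'joints': array([-1.14028629e+00,  3.79360168e-01,  1.73471323e+00, -4.85250196e-05,
        1.02843904e+00, -3.32898160e-02]), 'qvel': array([-0.00101442, -0.00164965, -0.00049028,  0.00191221, -0.00054072,
        0.00019129]), 'effort': array([-2.52554846e-04, -7.65040898e+01, -4.35296059e+01,  6.51656720e-02,
        3.97707440e-02,  1.50955792e-06]), 'position': array([ 0.31307655, -0.62590702,  0.40415546]), 'ee_rot': array([-1.39313657,  0.86172148, -0.86042914]), 'force': array([-0.35116616, -1.00544759, -0.03752543]), 'torque': array([0.00465053, 0.03139866, 0.03430527]), 'gripper_width': 0.09132434396245566}
```

View pics/scene0.png

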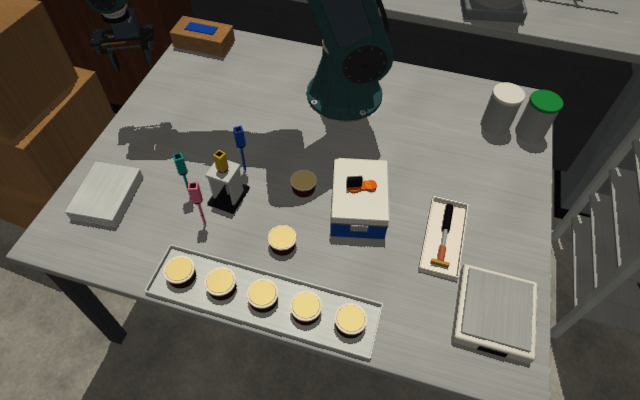

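View pics/top0.png

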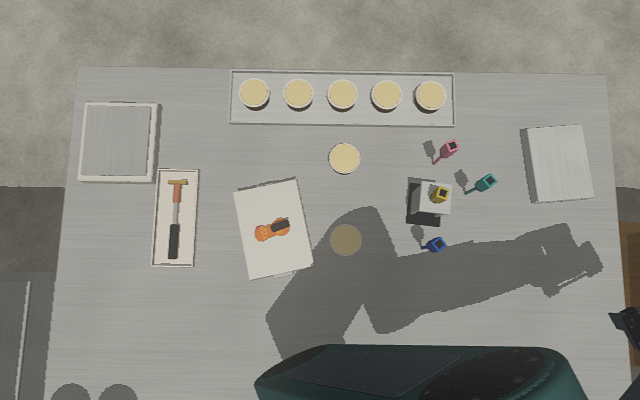

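Run:
```python
from bench import robot
from scipy.spatial.transform import Rotation as R
s=robot.read_state(); print(R.from_rotvec(s['ee_rot']).as_matrix().round(3))
```

```text
[[ 0.447 -0.     0.894]
 [-0.894  0.001  0.447]
 [-0.001 -1.    -0.   ]]
```

Scene view: box at (360,197) with orange cap at (362,185). The yellow-handled probe is at (221,160) in the grey holder. The look-alikes are turquoise (180,163), pink (195,192) and blue (240,137). Only the yellow one hangs in the aluminium holder. Next I'll enlarge both.

Run:
```python
import cv2, numpy as np
a=cv2.imread("pics/top0.png");b=cv2.imread("pics/scene0.png")
up=lambda i:cv2.resize(i,(400,300),interpolation=cv2.INTER_CUBIC)
o=np.vstack([np.hstack([up(a[165:285,205:365][0:120]),up(a[170:230,400:480])]),np.hstack([up(b[150:240,310:430][0:90]),up(b[120:210,170:290])])])
cv2.imwrite("pics/crop0.png",o)
```

```text
(no output)
```

View pics/crop0.png

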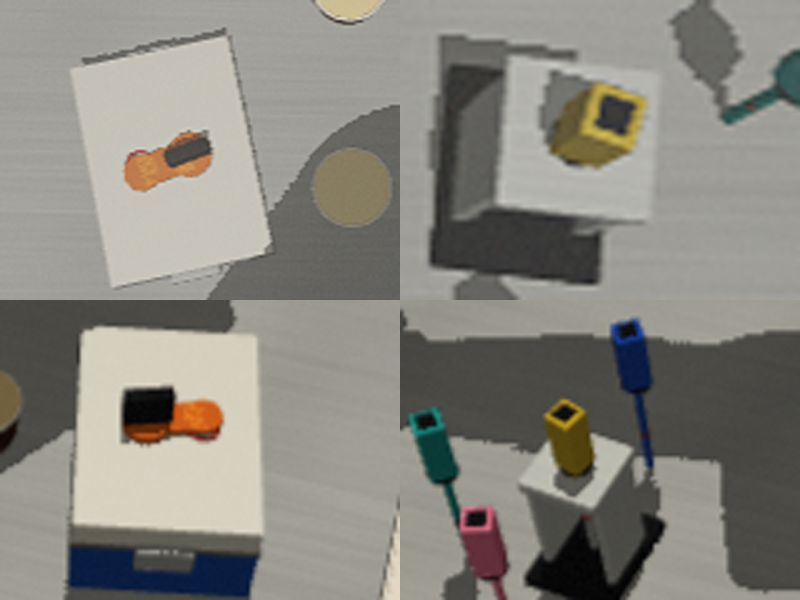

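The crops confirm it: the yellow probe hangs in the holder plate, top view (440,193). The orange cap's ear points to the left (+y) with the black bar over the hub. Now I'll measure.

```bash
cat > h.py <<'E'
import cv2, numpy as np
def cast(s,uv,z):
    uv=np.atleast_2d(np.asarray(uv,float)); E=np.array(s["extrinsics"])
    d=np.c_[(uv[:,0]-s["cx"])/s["fx"],(uv[:,1]-s["cy"])/s["fy"],np.ones(len(uv))]@E[:3,:3].T
    o=E[:3,3]; return o+d*((z-o[2])/d[:,2])[:,None]
def big(m,roi):
    x0,y0,x1,y1=roi; k=np.zeros_like(m); k[y0:y1,x0:x1]=m[y0:y1,x0:x1]
    c=cv2.findContours(k,cv2.RETR_EXTERNAL,cv2.CHAIN_APPROX_NONE)[0]
    return max(c,key=cv2.contourArea)[:,0,:]
def rect(P): 
    (c,sz,a)=cv2.minAreaRect(P[:,:2].astype(np.float32)*1000); return np.round(c,1),np.round(sz,1),round(a,2)
def pix(s,P):
    E=np.array(s["extrinsics"]);q=(np.atleast_2d(P)-E[:3,3])@E[:3,:3];return np.c_[q[:,0]/q[:,2]*s["fx"]+s["cx"],q[:,1]/q[:,2]*s["fy"]+s["cy"]]
E
python3 - <<'E'
from h import *
from bench import snapshot
for n,lr,pr in(("top",(225,170,320,290),(425,175,460,210)),("scene",(322,150,395,245),(205,145,235,180))):
    s=snapshot(n); hsv=cv2.cvtColor(s["color"],cv2.COLOR_RGB2HSV)
    lid=cv2.inRange(hsv,(0,0,195),(179,45,255))
    c=big(lid,lr); hull=cv2.convexHull(c)[:,0,:]; print(n,"lid",rect(cast(s,hull,0.1)),cv2.contourArea(hull))
    q=cv2.approxPolyDP(hull,5,True)[:,0]; print(q.tolist(),cast(s,q,.1)[:,:2].round(4).tolist())
    org=cv2.inRange(hsv,(3,130,100),(18,255,255)); c=big(org,lr); print("orange",rect(cast(s,c,0.108)),cast(s,c,.108)[:,:2].mean(0).round(4), cv2.boundingRect(c))
    dk=cv2.inRange(hsv,(0,0,0),(179,255,85)); 
    c=big(dk,(lr[0]+10,lr[1]+10,lr[2]-8,lr[1]+75) if n=="top" else (340,170,375,200)); print("bar",rect(cast(s,c,0.144)),cv2.boundingRect(c))
    y=cv2.inRange(hsv,(20,120,60),(32,255,255)); c=big(y,pr); print("yel",cv2.boundingRect(c)); 
    k=dk.copy(); c2=big(k,(c[:,0].min(),c[:,1].min(),c[:,0].max(),c[:,1].min()+ (25 if n=='top' else 13))); m=c2.mean(0); print("black top",m,cast(s,m,.2).round(4),rect(cast(s,c,.2)),rect(cast(s,c2,.2)))
E
```

```text
top lid (array([485.7, 171.5]), array([217.8, 156.3]), 13.14) 5591.5
[[294, 180], [312, 261], [250, 279], [234, 193]] [[0.6076, 0.1219], [0.4077, 0.073], [0.3622, 0.2222], [0.5723, 0.2703]]
orange (array([479. , 173.5]), array([34. , 83.1]), 16.27) [0.4767 0.1756] (255, 224, 34, 17)
bar (array([489.3, 150.2]), array([16.2, 42.5]), 21.63) (271, 220, 18, 12)
yel (431, 187, 18, 16)
black top [442.45 192.5 ] [[ 0.5648 -0.2228  0.2   ]] (array([ 558.3, -217.9]), array([27.9, 41.1]), 59.39) (array([ 564.9, -222.7]), array([13.6, 14.7]), 72.0)
scene lid (array([486.8, 169.3]), array([217.7, 158.5]), 13.53) 3161.5
[[335, 160], [386, 161], [388, 219], [332, 216]] [[0.4074, 0.0719], [0.3653, 0.2216], [0.5724, 0.2701], [0.6085, 0.118]]
orange (array([477. , 192.1]), array([39.3, 43. ]), 6.85) [0.479  0.1919] (361, 180, 16, 12)
bar (array([507.3, 153.1]), array([45., 40.]), 14.42) (347, 176, 15, 13)
yel (213, 150, 15, 23)
black top [221.05555556 157.42592593] [[ 0.5762 -0.214   0.2   ]] (array([ 587.5, -210.5]), array([81.8, 33.9]), 34.09) (array([ 573.6, -219.8]), array([45.4, 35.7]), 22.89)
```

```bash
python3 -m jog '[0,-0.04,0,0,0,0, 0,-0.08,0,0,0,0, 0,-0.1,0,0,0,0, -0.03,-0.1,0.025,0,-1,0, -0.06,-0.1,0.05,0,-2,0, -0.09,-0.1,0.075,0,-3,0, -0.12,-0.1,0.1,0,-4,0, -0.15,-0.1,0.125,0,-5,0, -0.18,-0.1,0.15,0,-6,0, -0.21,-0.1,0.175,0,-7,0]'
python3 - <<'E'
from bench import robot
from scipy.spatial.transform import Rotation as R
import numpy as np
s=robot.read_state(); M=R.from_rotvec(s['ee_rot']).as_matrix(); print(s['t'],s['position'],M.round(3),s['joints'].round(3))
d=np.array([.4905,.151,s['position'][2]])-s['position']; print(M.T@d, np.degrees(np.arctan2(M[1,0],M[0,0])))
E
```

```text
t: 1.03
position: [0.3756, -0.3581, 0.5046]
ee_rot: [-1.536, 0.386, -0.386]
force: [0.8, 0.6, 0.1]
gripper_width: 0.0909
1.0333 [ 0.37561077 -0.35812435  0.504612  ] [[ 0.881  0.     0.473]
 [-0.473  0.     0.881]
 [-0.    -1.     0.   ]] [-0.806 -0.027  2.022  0.     1.147 -0.314]
[-1.39322052e-01  2.96713055e-05  5.02987582e-01] -28.198544252824966
```

```bash
python3 -m jog '[-0.011,0,0.04,0,-0.8,0, -0.022,0,0.08,0,-1.6,0, -0.033,0,0.12,0,-2.4,0, -0.044,0,0.16,0,-3.2,0, -0.055,0,0.2,0,-4,0, -0.066,0,0.24,0,-4.8,0, -0.078,0,0.28,0,-5.6,0, -0.089,0,0.32,0,-6.4,0, -0.1,0,0.36,0,-7.2,0, -0.111,0,0.4,0,-8,0]';  python3 - <<'E'
from bench import robot
from scipy.spatial.transform import Rotation as R
import numpy as np
s=robot.read_state(); M=R.from_rotvec(s['ee_rot']).as_matrix(); print(s['t'],s['position'],s['joints'].round(3))
d=np.array([.4905,.151,s['position'][2]])-s['position']; print(M.T@d, np.degrees(np.arctan2(M[1,0],M[0,0])))
E
```

```text
t: 1.87
position: [0.4682, 0.0468, 0.505]
ee_rot: [-1.565, -0.162, 0.161]
force: [1.3, -1.8, 0.3]
gripper_width: 0.0912
1.8667 [0.46824752 0.04681156 0.50496725] [ 0.05  -0.119  2.107 -0.     1.154 -0.155]
[4.30530791e-02 1.38859880e-05 9.74517154e-02] 11.779266269831073
```

```bash
python3 -m jog '[0.014,0,0.032,0,-0.5,0, 0.028,0,0.065,0,-1,0, 0.043,0,0.097,0,-1.6,0, 0.043,0.03,0.097,0,-1.6,0, 0.043,0.06,0.097,0,-1.6,0, 0.043,0.09,0.097,0,-1.6,0,  0.043,0.11,0.097,0,-1.6,0, 0.043,0.11,0.097,0,-1.6,0]';  python3 - <<'E'
from bench import robot,snapshot
from scipy.spatial.transform import Rotation as R
import numpy as np,cv2
s=robot.read_state(); M=R.from_rotvec(s['ee_rot']).as_matrix(); print(s['t'],s['position'],s['joints'].round(3))
d=np.array([.4905,.151,s['position'][2]])-s['position']; print(M.T@d, np.degrees(np.arctan2(M[1,0],M[0,0])))
a=snapshot("scene")["color"][100:250,270:430,::-1];b=snapshot("top")["color"][:,:,::-1]
cv2.imwrite("pics/c1.png",np.hstack([cv2.resize(a,(400,375)),cv2.resize(b[150:300,200:360],(400,375))])); cv2.imwrite("pics/top1.png",b)
E
```

```text
t: 2.53
position: [0.4899, 0.1481, 0.3908]
ee_rot: [-1.555, -0.263, 0.273]
force: [-0.6, -0.1, 0.6]
gripper_width: 0.0911
2.5333 [0.48990241 0.14807969 0.39083836] [ 0.248  0.1    2.118 -0.     0.929 -0.094]
[ 1.54195166e-03 -8.05931624e-06  2.55100440e-03] 19.5863352051704
```

View pics/c1.png

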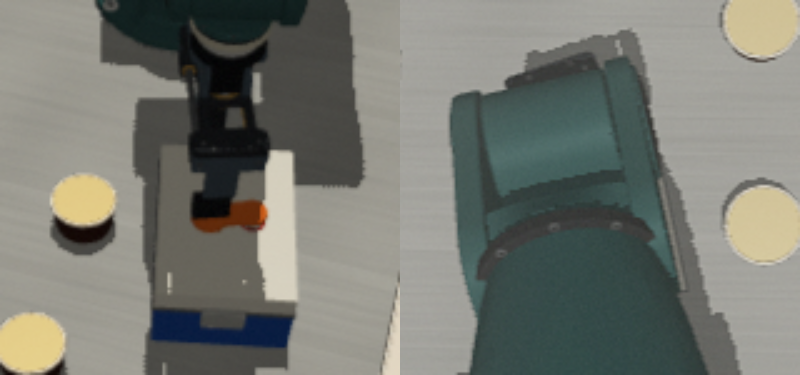

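The gripper stands over the bar in the scene view, bar at about (355,182), with the jaws across it. I'll descend and grip.

```bash
python3 -m jog '[0.001,0.02,0.001,0,0,0, 0.001,0.04,0.001,0,0,0, 0.001,0.06,0.001,0,0,0, 0.001,0.075,0.001,0,0,0, 0.001,0.083,0.001,0,0,0, 0.001,0.083,0.001,0,0,0]'; python3 -m jog '[0,0,0,0,0,0, 0,0,0,0,0,0,0,0,0,0,0,0,0,0,0,0,0,0,0,0,0,0,0,0,0,0,0,0,0,0,0,0,0,0,0,0]' 0 30; python3 -c "
from bench import robot;s=robot.read_state();print(s['force'],s['torque'],s['joints'])"
```

```text
t: 3.13
position: [0.492, 0.1495, 0.3118]
ee_rot: [-1.554, -0.268, 0.268]
force: [-0.6, -0.5, 0.9]
gripper_width: 0.0908
t: 3.72
position: [0.4918, 0.1496, 0.3119]
ee_rot: [-1.554, -0.268, 0.268]
force: [-0.2, 0.7, 0.8]
gripper_width: 0.0472
[-0.15124251  0.73423608  0.81556267] [ 0.00595494 -0.14199136 -0.01205875] [ 2.49931618e-01  2.29772564e-01  2.14748030e+00  2.26473329e-05
  7.64189077e-01 -9.16971418e-02]
```

```bash
python3 -m jog '[0,0.003,0,0,0,0, 0,0.003,0,0,0,0,0,0.003,0,0,0,0,0,0.003,0,0,0,0,0,0.003,0,0,0,0,0,0.003,0,0,0,0,0,0.003,0,0,0,0]' 0 30; python3 -c "
from bench import robot;s=robot.read_state();print(s['force'],s['torque'],s['joints'])"
```

```text
t: 4.3
position: [0.4918, 0.1496, 0.3087]
ee_rot: [-1.554, -0.268, 0.268]
force: [-0.3, 0.8, -1.9]
gripper_width: 0.0139
[-0.25176679  0.84684883 -1.91706545] [ 0.05389682 -0.14498232  0.0080594 ] [ 2.49956074e-01  2.35332874e-01  2.14833640e+00  3.22760761e-06
  7.57993178e-01 -9.17254071e-02]
```

```bash
python3 -m jog '[0,0,0,0,-1,0, 0,0,0,0,-2,0, 0,0,0,0,-3,0, 0,0,0,0,-4,0, 0,0,0,0,-5,0, 0,0,0,0,-6,0, 0,0,0,0,-7,0, 0,0,0,0,-8,0, 0,0,0,0,-9,0, 0,0,0,0,-10,0]';  python3 -c "
from bench import robot;s=robot.read_state();print(s['force'],s['torque'],s['joints'])"
```

```text
t: 5.13
position: [0.4921, 0.15, 0.3087]
ee_rot: [-1.355, -0.947, 0.944]
force: [5.6, 9.2, -8.2]
gripper_width: 0.0135
[ 5.62574959  9.21136381 -8.16142169] [ 1.69283204 -0.96063746 -0.13168349] [ 2.50410742e-01  2.35709675e-01  2.14779212e+00  1.32697374e-03
  7.56302642e-01 -9.68567399e-01]
```

```bash
python3 -m jog '[0,0,0,0,-1,0, 0,0,0,0,-2,0, 0,0,0,0,-3,0, 0,0,0,0,-4,0, 0,0,0,0,-5,0, 0,0,0,0,-6,0,  0,0,0,0,-6,0, 0,0,0,0,-6,0]';  python3 -c "
from bench import robot;s=robot.read_state();print(s['force'],s['torque'],s['joints'])
from bench import snapshot;import cv2
a=snapshot('scene')['color'][100:250,270:430,::-1];cv2.imwrite('pics/c2.png',cv2.resize(a,(640,600)))"
```

```text
t: 5.8
position: [0.4921, 0.1504, 0.3087]
ee_rot: [-1.125, -1.334, 1.329]
force: [4.3, 14.7, -9.6]
gripper_width: 0.0136
[ 4.31478013 14.70128303 -9.64721594] [ 2.9347623  -0.84726321  0.08861729] [ 0.25097997  0.23578131  2.14766172  0.00246792  0.75592753 -1.48859977]
```

View pics/c2.png

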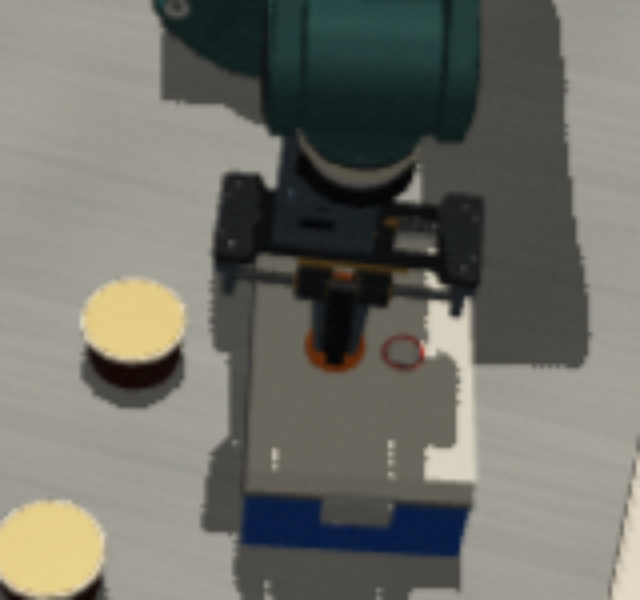

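The cap is open. The red ring is uncovered at scene pixel (371,188) and the ear is turned behind the hub. I'll release and rise.

```bash
python3 -m jog '[0,0,0,0,0,0, 0,0,0,0,0,0,0,0,0,0,0,0,0,0,0,0,0,0,0,0,0,0,0,0]' 0.0912 20; python3 -m jog '[0,-0.03,0,0,0,0, 0,-0.07,0,0,0,0, 0,-0.11,0,0,0,0,0,-0.15,0,0,0,0,0,-0.19,0,0,0,0]'
python3 -m jog '[-0.04,0,0,0,1,0, -0.08,0,0,0,2,0, -0.12,0,0,0,3,0, -0.16,0,0,0,4,0, -0.2,0,0,0,5,0, -0.24,0,0,0,6,0, -0.28,0,0,0,7,0]'
python3 - <<'E'
from bench import robot,snapshot
import cv2
s=robot.read_state();print(s['position'],s['joints'])
for n in('top','scene'): cv2.imwrite(f'pics/{n}2.png',snapshot(n)['color'][:,:,::-1])
E
```

```text
t: 6.27
position: [0.4918, 0.1495, 0.3088]
ee_rot: [-1.126, -1.331, 1.331]
force: [0.4, 0.5, 0.1]
gripper_width: 0.0446
t: 6.68
position: [0.4913, 0.1494, 0.5008]
ee_rot: [-1.126, -1.331, 1.331]
force: [1.0, 0.3, -1.3]
gripper_width: 0.0774
t: 7.27
position: [0.5381, -0.1287, 0.4989]
ee_rot: [-1.389, -0.873, 0.873]
force: [1.0, -0.1, 0.4]
gripper_width: 0.0914
[ 0.53807996 -0.12866291  0.49888542] [-2.76832653e-01  4.04682809e-02  1.96451245e+00 -1.99352337e-05
  1.13630812e+00 -1.39927273e+00]
```

View pics/top2.png

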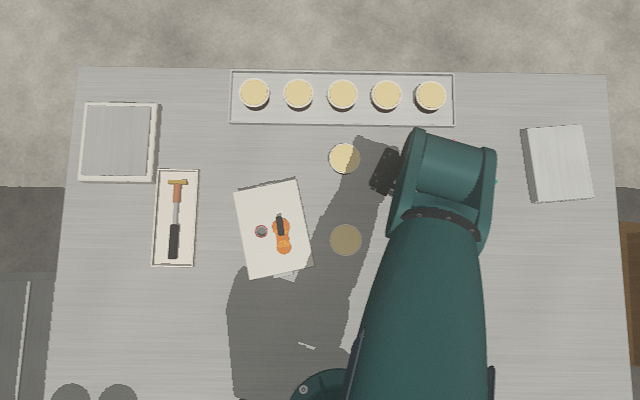

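View pics/scene2.png

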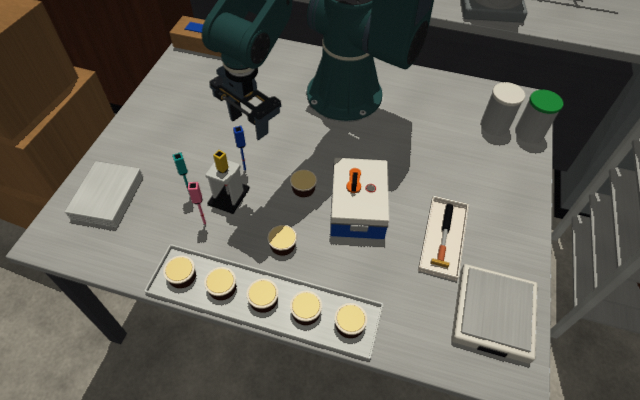

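The cap stands open: ear at top view (285,250), guide hole uncovered at top (261,231) and scene (371,188). Now I'll measure the hole, cap angle and probe.

Run:
```python
from h import *
from bench import snapshot
S={n:snapshot(n) for n in("top","scene")}
for n,f,roi in(("top","top2",(250,218,275,244)),("scene","scene2",(362,180,382,198))):
    s=S[n]; im=cv2.imread(f"pics/{f}.png"); hsv=cv2.cvtColor(im,cv2.COLOR_BGR2HSV)
    lid=cv2.inRange(hsv,(0,0,190),(179,45,255)); 
    if n=="scene": lid=cv2.inRange(hsv,(0,0,170),(179,60,255))
    c=big(255-lid,roi); P=cast(s,c,.1); print(n,"hole",cv2.boundingRect(c),rect(P),cv2.minEnclosingCircle((P[:,:2]*1000).astype(np.float32)))
    org=cv2.inRange(hsv,(3,130,100),(18,255,255)); c=big(org,(265,205,300,260) if n=="top" else (340,160,364,200)); print("orange",rect(cast(s,c,.108)))
    im=cv2.imread(f"pics/{n}0.png"); hsv=cv2.cvtColor(im,cv2.COLOR_BGR2HSV)
    roi=(426,182,456,208) if n=="top" else (208,144,236,178)
    y=cv2.inRange(hsv,(18,110,50),(35,255,255)); c=big(y,roi); m=np.zeros(y.shape,np.uint8); cv2.drawContours(m,[c],-1,255,-1)
    top=cv2.bitwise_and(m,255-y); c2=big(top,roi); M=cv2.moments(top); u=(M['m10']/M['m00'],M['m01']/M['m00'])
    print("blacktop px",u,cv2.boundingRect(c2),"->",cast(s,u,.2).round(4))
    hull=cv2.convexHull(c)[:,0,:]; print("hull",hull.tolist(),cast(s,hull,.2)[:,:2].round(4).tolist())
a=cv2.imread("pics/top0.png")[178:212,422:462];b=cv2.imread("pics/scene0.png")[142:182,202:242]
cv2.imwrite("pics/pc.png",np.hstack([cv2.resize(a,(400,340),interpolation=0),cv2.resize(b,(400,340),interpolation=0)]))
```

```text
top hole (255, 225, 13, 13) (array([478.8, 199.8]), array([29.7, 29.5]), 1.96) ((479.0742492675781, 199.46730041503906), 15.972954750061035)
orange (array([466.3, 149.5]), array([83.2, 39.8]), 6.73)
blacktop px (441.95454545454544, 192.45454545454547) (439, 189, 8, 8) -> [[ 0.5649 -0.2217  0.2   ]]
hull [[442, 187], [447, 189], [448, 190], [448, 191], [447, 195], [446, 198], [444, 200], [440, 202], [436, 202], [433, 201], [431, 200], [430, 199], [433, 191], [434, 190], [438, 187]] [[0.5775, -0.2221], [0.5731, -0.2334], [0.5708, -0.2356], [0.5685, -0.2355], [0.5592, -0.233], [0.5523, -0.2306], [0.5476, -0.2259], [0.5429, -0.2167], [0.5428, -0.2077], [0.545, -0.2009], [0.5472, -0.1964], [0.5494, -0.1942], [0.568, -0.2014], [0.5703, -0.2037], [0.5774, -0.213]]
scene hole (365, 184, 11, 9) (array([480.5, 197.8]), array([30.1, 29.3]), 13.15) ((479.4825134277344, 198.1742706298828), 16.363037109375)
orange (array([470., 145.]), array([87.3, 37.9]), 13.5)
blacktop px (218.8235294117647, 153.52941176470588) (216, 152, 6, 4) -> [[ 0.5648 -0.2256  0.2   ]]
hull [[221, 150], [224, 152], [225, 153], [226, 157], [227, 164], [227, 168], [223, 172], [222, 172], [218, 170], [217, 169], [214, 160], [213, 156], [213, 154], [217, 150]] [[0.5509, -0.2251], [0.5553, -0.2141], [0.5579, -0.21], [0.5708, -0.2016], [0.5934, -0.189], [0.6066, -0.1835], [0.6228, -0.1883], [0.6236, -0.1909], [0.6203, -0.204], [0.6179, -0.208], [0.5906, -0.2288], [0.578, -0.2374], [0.5712, -0.2404], [0.5542, -0.2357]]
```

View pics/pc.png

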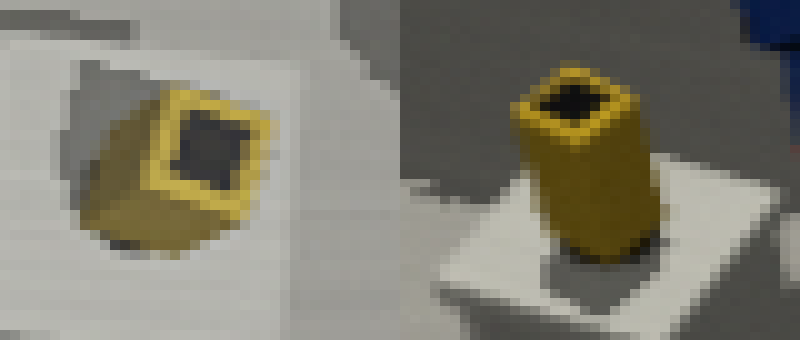

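Run:
```python
from h import *
from bench import snapshot,robot
from scipy.spatial.transform import Rotation as R
S={n:snapshot(n) for n in("top","scene")}
top=np.array([[17.5,8.5],[27.2,12.2],[24,22],[14.5,18.5]])+[421.5,177.5]
sc=np.array([[11.3,12.7],[17.3,7.65],[23.7,12.35],[17.6,16.8]])+[201.5,141.5]
for n,c in(("top",top),("scene",sc)):
    P=cast(S[n],c,.2)[:,:2]; e=np.diff(np.vstack([P,P[:1]]),axis=0)
    print(n,P.mean(0).round(4),np.hypot(*e.T).round(4),np.degrees(np.arctan2(e[:,1],e[:,0])).round(1))
hsv=cv2.cvtColor(cv2.imread("pics/top0.png"),cv2.COLOR_BGR2HSV)
for nm,lo,hi,roi in(("blue",(105,120,40),(130,255,255),(415,230,455,258)),("turq",(80,90,40),(98,255,255),(460,165,505,205)),("pink",(165,80,60),(179,255,255),(420,130,470,170))):
    c=big(cv2.inRange(hsv,lo,hi),roi); print(nm,cast(S["top"],c.mean(0),.17).round(3))
s=robot.read_state(); print(s['position'],R.from_rotvec(s['ee_rot']).as_matrix().round(3).tolist(),s['joints'].round(2))
# plate top, mask
hsv=cv2.cvtColor(cv2.imread("pics/top0.png"),cv2.COLOR_BGR2HSV)
c=big(cv2.inRange(hsv,(0,0,185),(179,40,255)),(415,175,456,218)); print("plate",rect(cast(S["top"],cv2.convexHull(c)[:,0],.132)))
```

```text
top [ 0.5642 -0.2224] [0.0234 0.024  0.0227 0.0243] [-110.5  160.9   70.2  -17.6]
scene [ 0.5658 -0.2247] [0.0238 0.0263 0.0223 0.0243] [ 159.4   65.5  -25.6 -111. ]
blue [[ 0.448 -0.211  0.17 ]]
turq [[ 0.594 -0.332  0.17 ]]
pink [[ 0.676 -0.252  0.17 ]]
[ 0.53815718 -0.12583988  0.49860129] [[0.428, -0.0, -0.904], [0.904, 0.0, 0.428], [0.0, -1.0, 0.0]] [-0.27  0.04  1.97  0.    1.14 -1.4 ]
plate (array([ 599.4, -214.4]), array([17.5,  3. ]), 76.53)
```

```bash
python3 -m jog '[-0.025,0,-0.022,0,-0.4,0, -0.05,0,-0.044,0,-0.8,0, -0.077,0,-0.066,0,-1.1,0, -0.077,0.03,-0.066,0,-1.1,0, -0.077,0.06,-0.066,0,-1.1,0,  -0.077,0.075,-0.066,0,-1.1,0,-0.077,0.075,-0.066,0,-1.1,0,-0.077,0.075,-0.066,0,-1.1,0]' 0.075 20;  python3 - <<'E'
from bench import robot,snapshot
from scipy.spatial.transform import Rotation as R
import numpy as np,cv2
s=robot.read_state(); M=R.from_rotvec(s['ee_rot']).as_matrix(); print(s['t'],s['position'],s['joints'].round(3))
d=np.array([.565,-.2235,.342])-s['position']; print(M.T@d, np.degrees(np.arctan2(M[1,0],M[0,0])))
a=snapshot("scene")["color"][60:240,120:312,::-1]
cv2.imwrite("pics/c3.png",cv2.resize(a,(640,600)))
E
```

```text
t: 8.23
position: [0.5651, -0.2233, 0.4237]
ee_rot: [-1.352, -0.95, 0.951]
force: [0.8, -0.2, 0.6]
gripper_width: 0.0747
8.2333 [ 0.5650859  -0.22327082  0.42367964] [-0.415  0.214  1.915  0.     1.014 -1.64 ]
[-2.55733822e-04  8.16795512e-02 -9.55176782e-05] 70.18092818491276
```

View pics/c3.png

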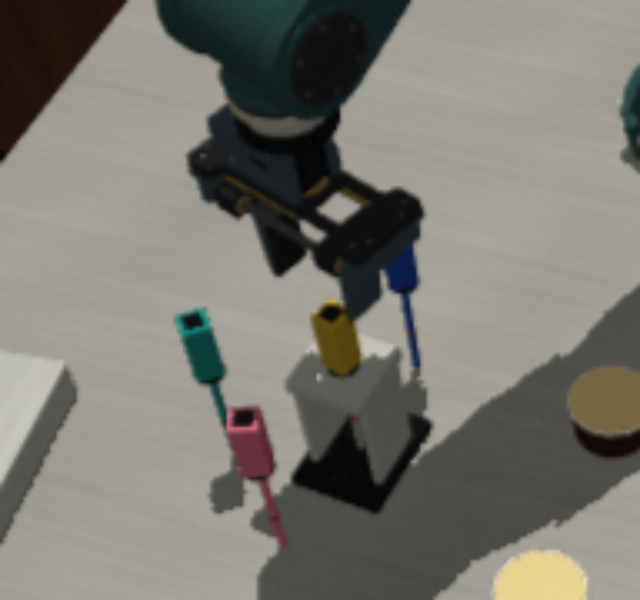

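The open jaws stand above the yellow handle at crop (336,340), i.e. scene (221,162), and the look-alikes are clear. I'll descend and grip.

```bash
python3 -m jog '[0,0.025,0,0,0,0, 0,0.05,0,0,0,0, 0,0.07,0,0,0,0, 0,0.081,0,0,0,0, 0,0.081,0,0,0,0, 0,0.081,0,0,0,0]'; python3 -m jog '[0,0,0,0,0,0, 0,0,0,0,0,0,0,0,0,0,0,0,0,0,0,0,0,0,0,0,0,0,0,0,0,0,0,0,0,0,0,0,0,0,0,0, 0,0,0,0,0,0, 0,0,0,0,0,0, 0,0,0,0,0,0]' 0 20
python3 - <<'E'
from bench import robot,snapshot
import cv2
s=robot.read_state();print(s['position'],s['force'],s['torque'])
a=snapshot("scene")["color"][60:240,120:312,::-1]
cv2.imwrite("pics/c4.png",cv2.resize(a,(640,600)))
E
```

```text
t: 8.78
position: [0.5654, -0.2243, 0.3439]
ee_rot: [-1.355, -0.95, 0.949]
force: [-0.1, 0.3, 1.0]
gripper_width: 0.0751
t: 9.62
position: [0.5649, -0.2244, 0.3427]
ee_rot: [-1.354, -0.949, 0.949]
force: [-0.6, -0.5, 0.9]
gripper_width: 0.0258
[ 0.56490166 -0.22441302  0.34274969] [-0.63949475 -0.46167946  0.91800033] [ 0.06592801 -0.08762196  0.04231067]
```

View pics/c4.png

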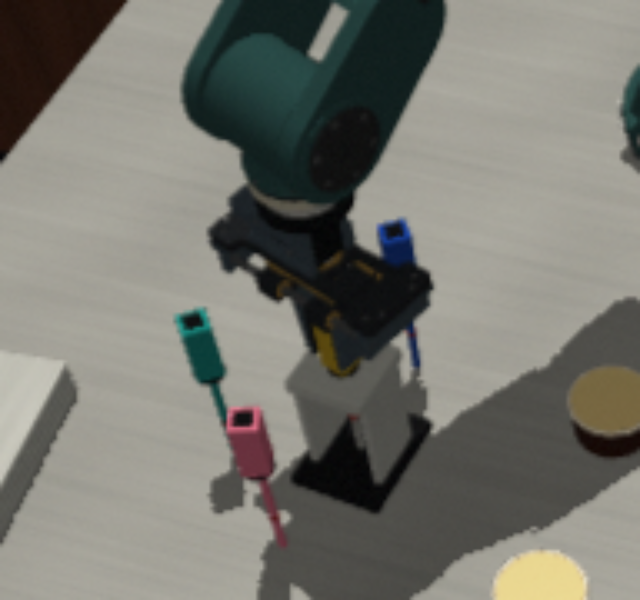

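```bash
python3 -m jog '[0,-0.01,0,0,0,0, 0,-0.03,0,0,0,0, 0,-0.05,0,0,0,0, 0,-0.07,0,0,0,0, 0,-0.09,0,0,0,0, 0,-0.11,0,0,0,0, 0,-0.13,0,0,0,0, 0,-0.15,0,0,0,0, 0,-0.17,0,0,0,0, 0,-0.185,0,0,0,0]' - 25
python3 - <<'E'
from bench import robot,snapshot
import cv2,numpy as np
from scipy.spatial.transform import Rotation as R
s=robot.read_state();print(s['position'],s['force'],s['torque'],s['gripper_width'])
a=snapshot("scene")["color"][40:220,120:312,::-1]
cv2.imwrite("pics/c5.png",cv2.resize(a,(640,600)))
M=R.from_rotvec(s['ee_rot']).as_matrix();print(M.round(4).tolist()); print(M.T@(np.array([.479,.1993,s['position'][2]])-s['position']))
E
```

```text
t: 10.5
position: [0.5647, -0.2243, 0.5303]
ee_rot: [-1.355, -0.95, 0.949]
force: [-0.2, -0.3, 0.2]
gripper_width: 0.0262
[ 0.56474543 -0.22434707  0.53027992] [-0.20047765 -0.33556984  0.17667182] [ 0.03728029 -0.17089137 -0.01899544] 0.02621211783820933
[[0.3408, 0.0014, -0.9401], [0.9401, -0.0007, 0.3408], [-0.0001, -1.0, -0.0016]]
[ 0.36906988 -0.00040207  0.22498083]
```

View pics/c5.png

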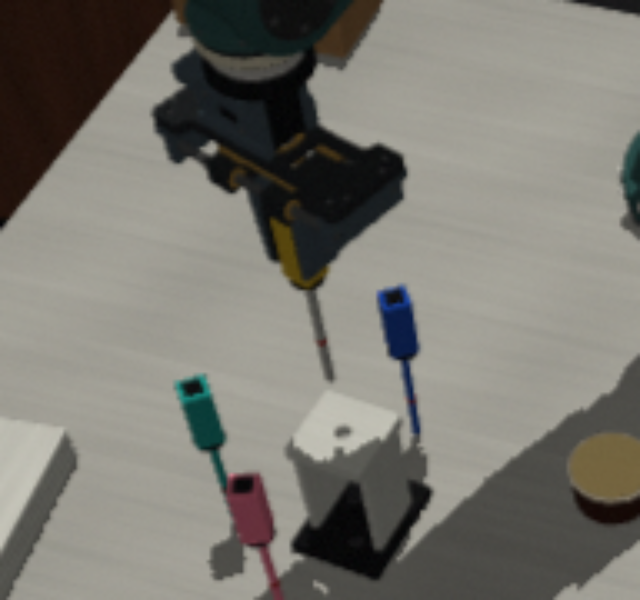

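The probe hangs free and upright: ring at crop (322,342), tip at (332,380), i.e. scene (220,154). The holder is empty. I'll carry it over the hole.

```bash
python3 -m jog '[0.015,0,0.009,0,0,0, 0.04,0,0.024,0,0,0, 0.067,0,0.041,0,0,0, 0.094,0,0.057,0,0,0, 0.121,0,0.074,0,0,0, 0.148,0,0.09,0,0,0, 0.175,0,0.107,0,0,0, 0.202,0,0.123,0,0,0, 0.229,0,0.14,0,0,0, 0.256,0,0.156,0,0,0]'; python3 -m jog '[0.027,0,0.017,0,0,0, 0.054,0,0.033,0,0,0, 0.08,0,0.05,0,0,0, 0.1,0,0.061,0,0,0, 0.109,0,0.067,0,0,0,0.113,0,0.069,0,0,0,0.113,0,0.069,0,0,0,0.113,0,0.069,0,0,0,0.113,0,0.069,0,0,0]'
python3 - <<'E'
from bench import robot,snapshot
import cv2,numpy as np
from scipy.spatial.transform import Rotation as R
s=robot.read_state();print(s['position'],s['force'],s['torque'],s['gripper_width'])
A=snapshot("scene")["color"][:,:,::-1]; a=A[60:240,270:462];cv2.imwrite("pics/scene6.png",A)
cv2.imwrite("pics/c6.png",cv2.resize(a,(640,600)))
cv2.imwrite("pics/top6.png",snapshot("top")["color"][:,:,::-1])
M=R.from_rotvec(s['ee_rot']).as_matrix();print(M.round(4).tolist()); print(M.T@(np.array([.479,.1993,s['position'][2]])-s['position']))
E
```

```text
t: 11.38
position: [0.5041, 0.0712, 0.5271]
ee_rot: [-1.353, -0.949, 0.95]
force: [0.6, 0.8, -0.6]
gripper_width: 0.0258
t: 12.13
position: [0.4793, 0.1983, 0.5276]
ee_rot: [-1.354, -0.948, 0.949]
force: [0.5, 0.1, -0.9]
gripper_width: 0.026
[0.47929609 0.19828778 0.52761428] [ 0.50608334  0.10620399 -0.8920013 ] [ 0.08550582 -0.22460265 -0.03132042] 0.025964049058617322
[[0.3417, -0.0001, -0.9398], [0.9398, -0.0002, 0.3417], [-0.0003, -1.0, 0.0001]]
[ 8.50122165e-04 -1.77589968e-07  6.24148306e-04]
```

View pics/c6.png

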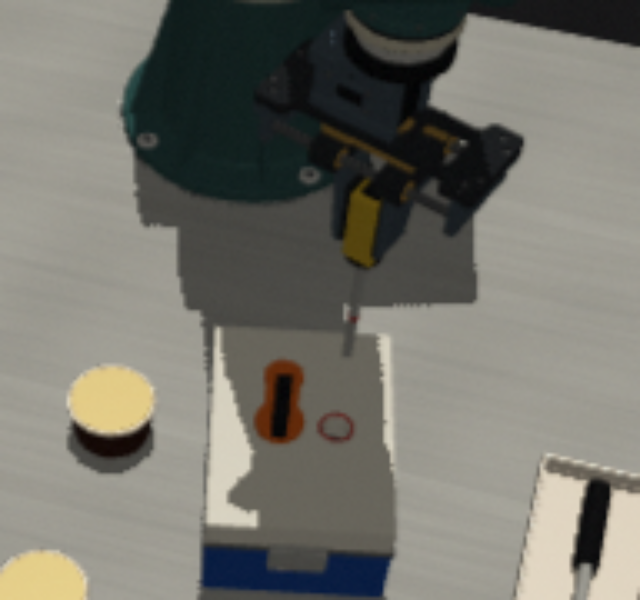

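View pics/top6.png

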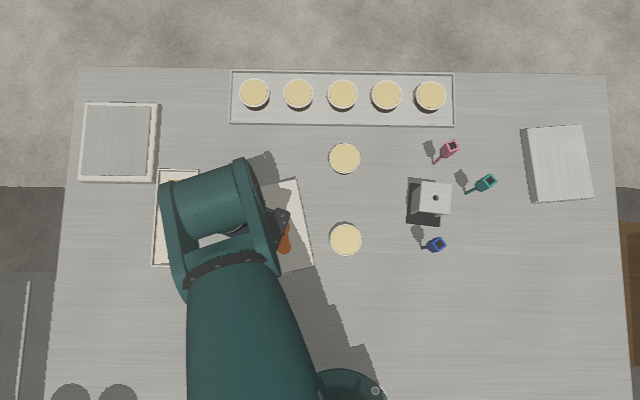

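Run:
```python
from h import *
from bench import snapshot,robot
s=snapshot("top"); im=cv2.imread("pics/top6.png");hsv=cv2.cvtColor(im,cv2.COLOR_BGR2HSV)
c=big(cv2.inRange(hsv,(0,0,0),(179,255,150)),(428,190,443,206)); print(c.mean(0),cast(s,c.mean(0),.132).round(4))
s=snapshot("scene"); st=robot.read_state(); p=st['position']; dz=.3427-.168; 
g=p-[0,0,dz]; 
for k in(0,-.036,-.106,-.156): print("pred z",k,pix(s,g+[0,0,k]).round(1))
print("at port",pix(s,[.479,.1993,.1]).round(1))
im=cv2.imread("pics/scene6.png"); cr=im[130:172,360:392]; cv2.imwrite("pics/c7.png",cv2.resize(cr,(608,798),fx=19,fy=19,interpolation=0));
```

```text
[435.14285714 197.5       ] [[ 0.5638 -0.2225  0.132 ]]
pred z 0 [[380.8 126. ]]
pred z -0.036 [[379.1 136. ]]
pred z -0.106 [[376.  154.2]]
pred z -0.156 [[374.  166.2]]
at port [[370.6 187.6]]
```

View pics/c7.png

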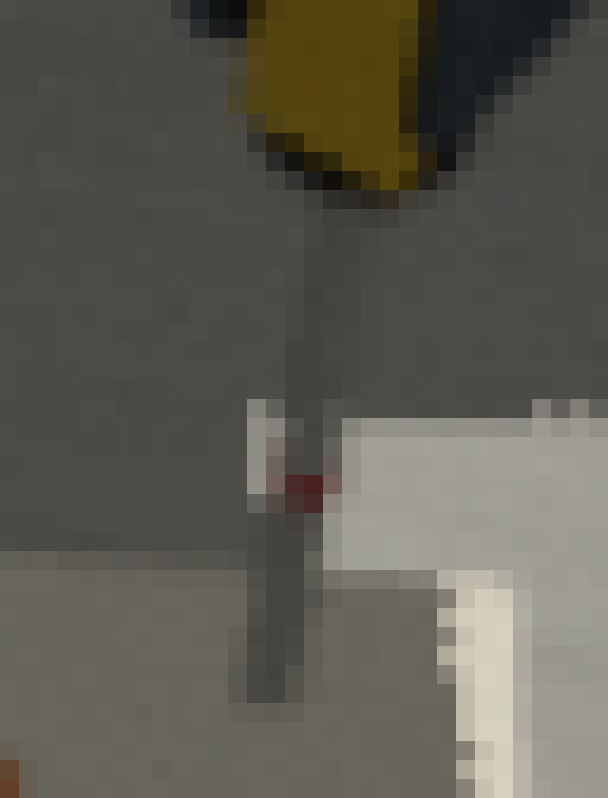

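Tip at scene (373.6,166.3) against a predicted (374.0,166.2), ring about 1 px from its prediction, and the stem's slope matches vertical. I'll descend to 15 mm above the lid and look again.

```bash
python3 -m jog '[0,0.01,0,0,0,0, 0,0.03,0,0,0,0, 0,0.05,0,0,0,0, 0,0.07,0,0,0,0, 0,0.08,0,0,0,0,0,0.083,0,0,0,0,0,0.083,0,0,0,0,0,0.083,0,0,0,0]'
python3 - <<'E'
from h import *
from bench import snapshot,robot
s=snapshot("scene"); st=robot.read_state(); p=st['position']; g=p-[0,0,.1747]; print(p)
for k in(-.036,-.106,-.156): print("pred z",k,pix(s,g+[0,0,k]).round(1))
im=s["color"][:,:,::-1]; cr=im[152:194,355:387]; cv2.imwrite("pics/c8.png",cv2.resize(cr,(608,798),interpolation=0))
t=snapshot("top")["color"][:,:,::-1]; cv2.imwrite("pics/t8.png",cv2.resize(t[150:300,200:360],(640,600)))
E
```

```text
t: 13.0
position: [0.4794, 0.1992, 0.4455]
ee_rot: [-1.354, -0.95, 0.949]
force: [-0.6, 1.3, -0.4]
gripper_width: 0.0259
[0.47944671 0.19928905 0.4457419 ]
pred z -0.036 [[375.8 157.3]]
pred z -0.106 [[373.  173.7]]
pred z -0.156 [[371.1 184.6]]
```

View pics/c8.png

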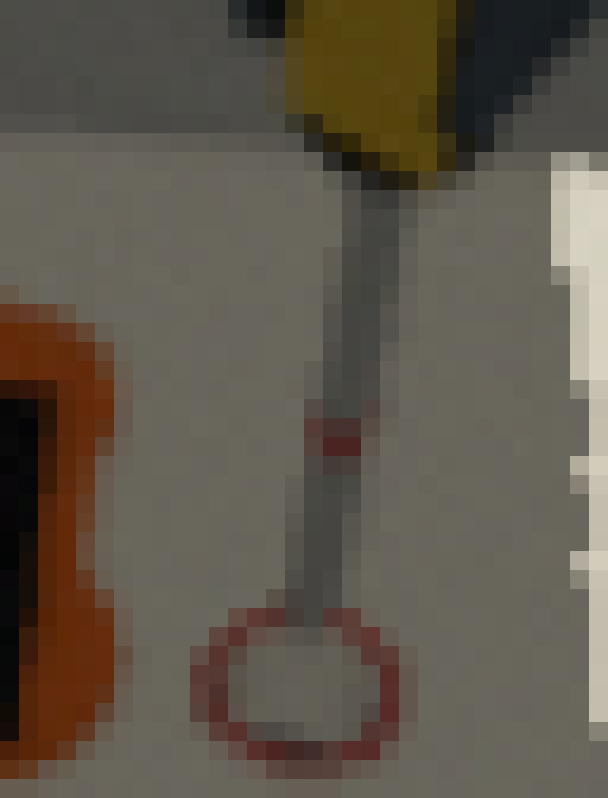

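Ring centre is at scene (370.4,188.0). A centred tip 15 mm up should show at about (370.9,184.9) and it shows at (370.8,184.7), so it is centred to about 1 mm. I'll lower 65 mm.

```bash
python3 -m jog '[0,0.008,0,0,0,0, 0,0.018,0,0,0,0, 0,0.028,0,0,0,0, 0,0.038,0,0,0,0, 0,0.048,0,0,0,0,0,0.056,0,0,0,0,0,0.062,0,0,0,0,0,0.064,0,0,0,0,0,0.064,0,0,0,0,0,0.064,0,0,0,0]'
python3 - <<'E'
from h import *
from bench import snapshot,robot
from scipy.spatial.transform import Rotation as R
s=snapshot("scene"); st=robot.read_state(); p=st['position']; g=p-[0,0,.1747]; print(p,st['force'],st['gripper_width'],abs(st['qvel']).max(),R.from_rotvec(st['ee_rot']).as_matrix()[2].round(4))
for k in(-.036,-.106,-.156): print("pred z",k,pix(s,g+[0,0,k]).round(1))
im=s["color"][:,:,::-1]; cr=im[160:202,355:387]; cv2.imwrite("pics/c9.png",cv2.resize(cr,(608,798),interpolation=0)); cv2.imwrite("pics/scene9.png",im)
E
```

```text
t: 13.93
position: [0.4793, 0.1992, 0.3809]
ee_rot: [-1.354, -0.95, 0.949]
force: [-0.9, -0.1, -1.2]
gripper_width: 0.0257
[0.47929808 0.19925417 0.38113597] [-0.24458285 -0.41025143 -0.67421854] 0.025990635034116808 0.0032757944505816057 [ 4.e-04 -1.e+00 -5.e-04]
pred z -0.036 [[373.2 172.4]]
pred z -0.106 [[370.6 187.6]]
pred z -0.156 [[368.9 197.7]]
```

View pics/c9.png

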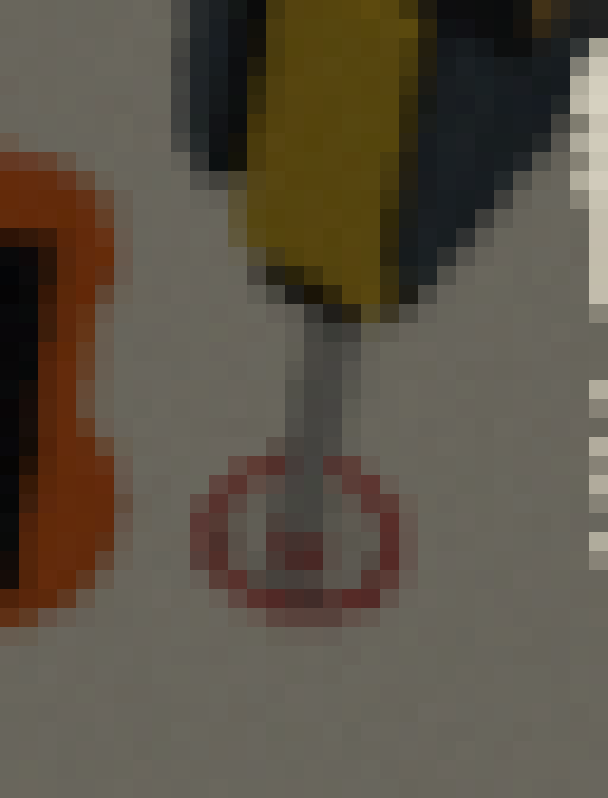

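View pics/scene9.png

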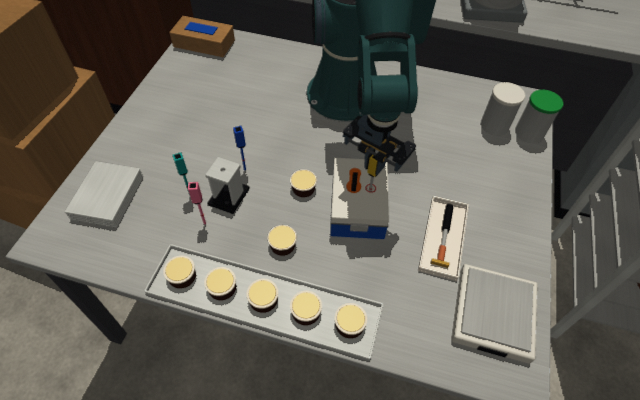

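The stem's red ring is at scene (370.3,188.3) and the hole's centre at (370.4,188.0), so it is level and centred. Cakes and iron are where they were. I'll hold briefly, then hand in.

```bash
python3 -m jog '[0,0,0,0,0,0,0,0,0,0,0,0,0,0,0,0,0,0,0,0,0,0,0,0]'; python3 -c "
from bench import robot
s=robot.read_state();print(s['force'],abs(s['qvel']).max(),s['position']);print(robot.close_job())"
```

```text
t: 14.32
position: [0.4792, 0.1992, 0.3809]
ee_rot: [-1.354, -0.95, 0.949]
force: [-0.2, 0.0, -0.6]
gripper_width: 0.0262
[-0.16117201  0.01083975 -0.62858533] 0.0023422306332789252 [0.47916448 0.19919783 0.38094865]
the job is handed in; nothing more can be done
None
```

I twisted the orange cap about 80° anticlockwise, leaving it at an estimated 1.5 rad and clearly open in the pictures. Then I drew the yellow probe straight up out of its holder and lowered it through the guide hole. I handed the job in at about 14.3 s, still holding the probe; no verdict was reported.

- **Position:** in the last picture the stem's red ring is at scene pixel (370.3, 188.3) and the hole's centre at (370.4, 188.0). That is level and centred to about 1 mm, with the tip about 50 mm below the mouth.
- **Holding:** the grip is 26 mm wide on the handle, the tool is within 0.1° of vertical, and joint speeds are about 0.002 rad/s.
- **Contact:** the wrist force stayed within noise (about 1 N) at each reading while lowering and holding, and the pictures show no contact. The 0.3 N contact limit itself is too small to check this way.
- **Bystanders:** the cakes and branding iron look unmoved in the last picture.
- **Disagreement:** the two cameras differed by 1–2 mm on the hole and up to about 3 mm on the probe. The arm hid the hole from the top camera at the end, so the final check rests on the scene camera alone.

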